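Fill the gift box with the red balls only

ROBOT

A 6-joint arm with a two-finger parallel gripper is mounted at the origin on the work surface. World frame = base frame: x ahead of the robot, y to its left, z up, the work surface at z = 0. Lengths are in mm, angles in degrees, forces in N, time in s.
With the tool pointing down it reaches from about 350 to 850 mm from the base axis. Payload 8.1 kg.
Tool frame: the origin (TCP) lies midway between the tips of the shut fingers; the grasp point (between the pads) lies 19 mm behind it (r.grasp_offset is the distance from the TCP to the grasp point, in mm); z points along the fingers, x is the direction in which the jaws open and shut, and the axes are right-handed (so a half turn about z gives the same grasp; the last joint's range is limited). The gripper opens to 93 mm and grips with 3 to 60 N. Pads are 15 mm wide; open, the fingers measure 128 mm over their backs; the gripper's body (75 mm by 188 mm) begins 65 mm behind the grasp point.
Start: joints at [-75.424, 7.471, 85.268, -0, 87.261, -4.893], TCP at [199.999, -565.69, 218.635] pointing down, gripper open.
Joint ranges: [-169.43, 169.43], [-51.17, 129.36], [1.28, 143.12], [-76.62, 256.62], [0, 156.53], [-152.29, 152.29]. Speed limits (degrees/s): [136.94, 136.94, 159.86, 180, 180, 180].

INTERFACE

Orientations are given as a 3x3 rotation matrix whose columns are the frame's x, y, z axes.
In Python, from plant import r, imaging, job gives the robot as it stands.
- The arm moves only by the shell command python3 -m pendant 'ROWS' [OPENING]. ROWS is JSON, a list of rows, each a list of 6 numbers: the shift along the world's x, y, z in m, then the turn, a rotation vector about the world's x, y, z in rad. A call has 1 to 10 rows; each row shifts and turns the commanded pose from where the row before left it; what a row does not reach is not made up. A row lasts 1/12 s, in which the tool goes at most 41.7 mm and 7.16 degrees, less where a joint would pass 70% of its speed; a pose out of reach is approached as far as the arm can. A call with a gripper value outside its range is refused whole. OPENING is the finger opening in m, from 0 to 0.093, set as the call begins (- or left out, the last holds). The fingers move at their own pace and stop on an object; the grip force is fixed at half the most. Time passes only in rows, so rows that do not move let the fingers close. It gives the time, the measured TCP pose, the force and the opening at its end, in the units of the state.
- r.observe(): the state, without advancing time (a new reading comes with each control period).
- imaging.get_image(name): name is "scene" or "top"; returns (picture, depth): 480x640x3 uint8, red, green, blue; 480x640 float32, mm along the optical axis (not along the pixel's ray), 0 where there is no reading.
- imaging.camera_params(name): a dict with "fx", "fy", "cx", "cy" (pixels), "T" (4x4, takes a point from camera to world coordinates). Camera axes: x right, y down, z forward; pixel columns grow to the right and rows downward; lengths in mm; the calibration is good to about 2 mm. A picture is of the moment at which its call begins. camera_params takes no time and is no camera call.
- job.sign_off(): hands the job in, once; it reports no verdict.
The state is a dict: "time_s": time; "joint_positions": joint angles; "joint_velocities": joint speeds; "tau": joint torques, N m; "position": TCP position; "ee_rot": TCP orientation; "ft_force": force on the tool from outside, world axes, zero at the start; "ft_torque": the same for the moment, N m; "opening": finger opening in mm.
Only numpy, scipy, OpenCV 4.12 (cv2) and the standard library are available. Lean on these libraries where they do the work, as an engineer would, in place of code of your own. Each camera call takes 0.05 s, during which the arm holds its last target.

TASK

Slide the lid of the green gift box fully open, then pick up the two-part dish by its wooden handle, turn it so that the compartment with the red balls faces down when you tip it over the box, and tip all three red balls into the box while the three plain balls stay in their own compartment. Set the dish back level in the middle of its cork mat, let go, and slide the lid fully shut again, leaving the mug and the two log candle holders undisturbed.

Things in the scene. Friction and masses are not known exactly. Their poses are not given: they have to be found in the camera images.
- dish_handle (a point): wooden handle tab of the white two-part dish (0.35 kg, 178 mm in x, 108 mm in y): 14 mm thick in x, 50 mm wide in y, from 45 to 115 mm above the dish's underside. Point: where to hold it, on the centre line, 95 mm above the underside, so 99 mm above the table at the start. z up, x square to the dividing wall. Red balls on the +x side, plain ones on -x
- dish_floor (a point): centre of the dish's underside, same axes. A 6 mm dividing wall, 60 mm high, runs along y at x = 0. Each compartment: floor 5 mm thick, flat out to 50 mm from the centre, then a pouring lip rising outward at 25 degrees. Side walls 38 mm high at y = +-52 mm. The dish may start facing almost any way
- red_lip (a point): middle of the edge of the red compartment's pouring lip: x = +88 mm, 23 mm above the underside, same axes; the other lip mirrors it. The lip is 100 mm wide between its side walls. Balls roll out over it once the dish is tipped well past 25 degrees; about 50 degrees empties the compartment
- mat: fixed round cork mat, 220 mm diameter, 4 mm thick; the point is the centre of its underside, on the table. The dish starts on it and goes back on it; which way round the dish then faces does not matter
- box: fixed green open-topped gift box, 160 mm (x) by 170 mm (y) by 70 mm high outside, walls and floor 6 mm; the point is the centre of its underside, on the table; z up. Closed by a plywood lid 8 mm thick whose top is 78 mm above the table
- lid (a joint): the lid's slide along the box's +y, in m: 0 fully shut, 0.150 fully open (stop); it stays where left, about 1.5 N to move. May start up to 0.03 open
- lid_pull (a point): centre of the dark bar pull on the lid, 94 mm above the table: 46 mm long along the box's x, 16 mm thick along the box's y, standing 32 mm up from the lid (78 to 110 mm above the table). When shut it lies at y = -45 mm in the box's frame, and it moves to +y with the lid; axes as the box's
- log1_mid (a point): tall log candle holder, 70 mm diameter, 90 mm high, loose; the point is half-way up. Leave alone
- log2_mid (a point): low log candle holder, 90 mm diameter, 60 mm high, loose; the point is half-way up. Leave alone
- mug_mid (a point): white mug, 80 mm diameter, 95 mm high, loose, its handle towards the robot; the point is half-way up. Leave alone
- red1_center (a point): red wooden ball, 30 mm diameter, 12 g; the point is its centre (its axes mean nothing). Starts in the dish's +x compartment
- red2_center (a point): red wooden ball, 30 mm diameter, 12 g; the point is its centre (its axes mean nothing). Starts in the dish's +x compartment
- red3_center (a point): red wooden ball, 30 mm diameter, 12 g; the point is its centre (its axes mean nothing). Starts in the dish's +x compartment
- plain1_center (a point): plain pale wooden ball, 30 mm diameter, 12 g; the point is its centre (its axes mean nothing). Starts in the dish's -x compartment
- plain2_center (a point): plain pale wooden ball, 30 mm diameter, 12 g; the point is its centre (its axes mean nothing). Starts in the dish's -x compartment
- plain3_center (a point): plain pale wooden ball, 30 mm diameter, 12 g; the point is its centre (its axes mean nothing). Starts in the dish's -x compartment
There are look-alikes about, which are no part of the job. What is shaped like the part that bears dish_handle but purple is not meant. What is shaped like the part that bears red1_center but yellow is not meant.

How it is judged:
By the outcome, as a careful person would: the job done as asked, in the order asked, and still so for the second after the job is handed in, with the robot touching nothing.
It also fails if it takes over 72 s, if anything falls off the work surface, if the arm or the gripper's body presses on something with over 40 N, if the wrist force passes 120 N, or if a joint passes its speed limit or range.

## Working session

There is one attempt and no reset: what is moved stays moved. The work goes in short steps, Python scripts to look and compute and a shell command to move; the robot and the scene stay as the last step left them, time stands still between calls to the robot, and variables do not carry over. Pictures are saved under pics/ and viewed, and the job is handed in when it is done.

```bash
ls; mkdir -p pics; python3 - <<'E'
from plant import r, imaging, job
import numpy as np, cv2
for n in ("scene","top"):
    p,d=imaging.get_image(n); c=imaging.camera_params(n)
    cv2.imwrite(f"pics/{n}0.png",p[:,:,::-1]); np.save(f"{n}0.npy",d)
    print(n,c['fx'],c['fy'],c['cx'],c['cy'],np.round(c['T'],3).tolist())
s=r.observe();print(s['time_s'],s['position'],s['ee_rot'],s['ft_force'],r.grasp_offset)
E
```

```text
pics
scene 516.3115472597817 516.3115472597817 320.05133384278133 236.79773001597658 [[0.723, 0.484, -0.493, 895.847], [0.691, -0.52, 0.502, -491.427], [-0.014, -0.704, -0.71, 679.048], [0.0, 0.0, 0.0, 1.0]]
top 445.55714497986816 445.55714497986816 320.7193091259521 243.1369460498273 [[0.029, -0.985, 0.169, 350.594], [-1.0, -0.027, 0.015, -83.278], [-0.01, -0.17, -0.985, 876.551], [0.0, 0.0, 0.0, 1.0]]
0.1 [ 199.86596755 -565.18581733  217.68361587] [[ 3.33316553e-01 -9.42814878e-01 -4.24993856e-04]
 [-9.42813476e-01 -3.33316793e-01  1.63228251e-03]
 [-1.68059783e-03 -1.43376847e-04 -9.99998578e-01]] [0.75061571 0.25473656 0.5577758 ] 18.8
```

View pics/scene0.png

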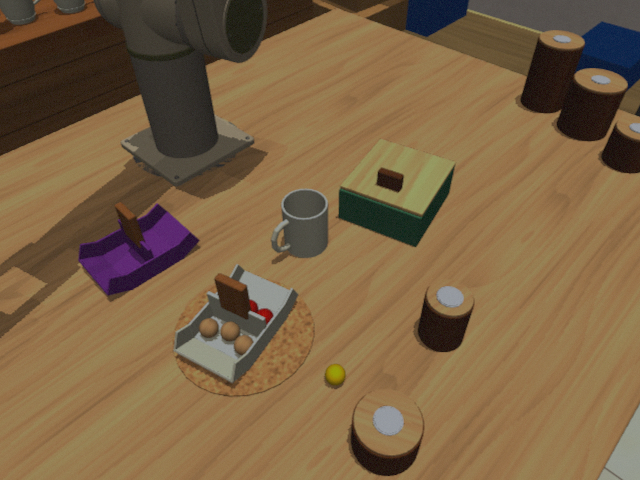

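View pics/top0.png

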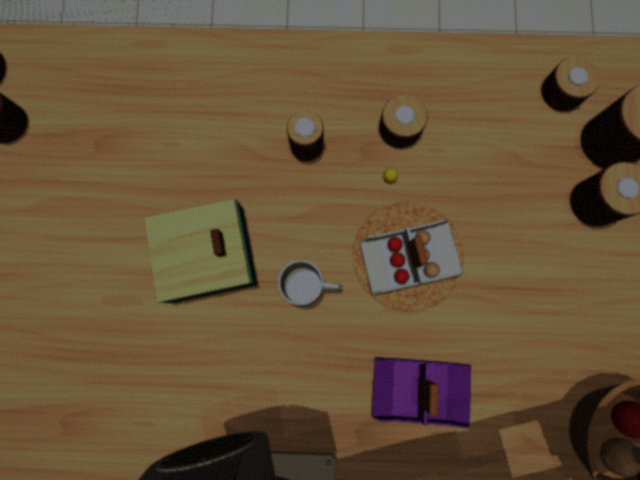

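Dish candidates: the white dish at top (411,257) / scene (235,320), and a purple look-alike at top (421,391) / scene (138,250). The white one is mine. The yellow ball at top (391,176) is a decoy. The green box is at top (200,252). Next, a close crop.

```bash
python3 - <<'E'
import cv2,numpy as np
a=cv2.imread("pics/top0.png")
def crop(x0,y0,x1,y1,s,n,a=a):
    c=cv2.resize(a[y0:y1,x0:x1],None,fx=s,fy=s,interpolation=cv2.INTER_CUBIC)
    c=np.clip(c.astype(float)*1.5,0,255).astype('uint8')
    for x in range((x0+9)//10*10,x1,10):
        cv2.line(c,((x-x0)*s,0),((x-x0)*s,6 if x%50 else 16),(255,255,255),1)
        if x%20==0: cv2.putText(c,str(x),((x-x0)*s,28),0,.4,(255,255,0),1)
    for y in range((y0+9)//10*10,y1,10):
        cv2.line(c,(0,(y-y0)*s),(6,(y-y0)*s),(255,255,255),1)
        if y%20==0: cv2.putText(c,str(y),(8,(y-y0)*s+4),0,.4,(255,255,0),1)
    cv2.imwrite(n,c)
crop(345,195,475,315,6,"pics/dish_t.png")
crop(135,190,265,310,6,"pics/box_t.png")
b=cv2.imread("pics/scene0.png")
crop(165,255,325,395,5,"pics/dish_s.png",b)
E
```

```text
(no output)
```

View pics/dish_t.png

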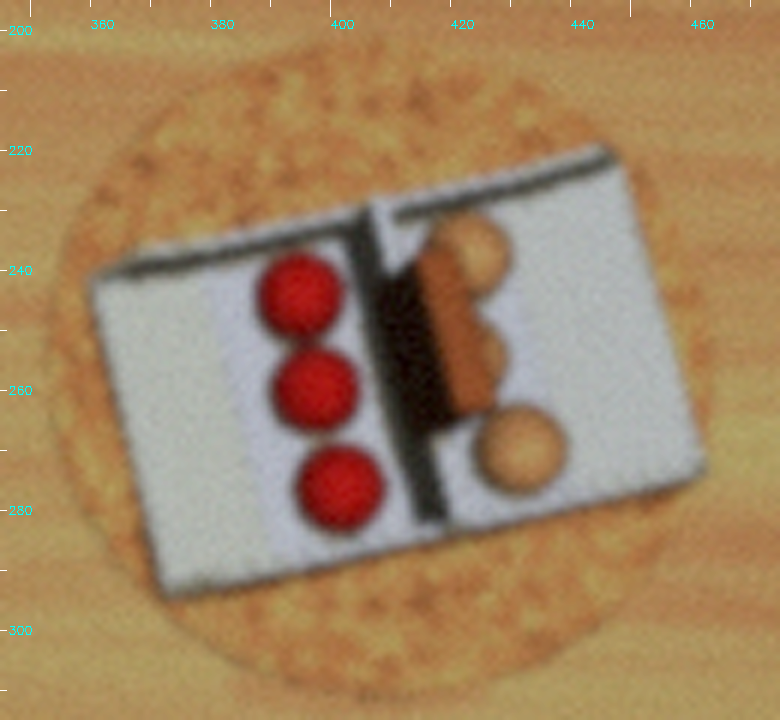

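View pics/box_t.png

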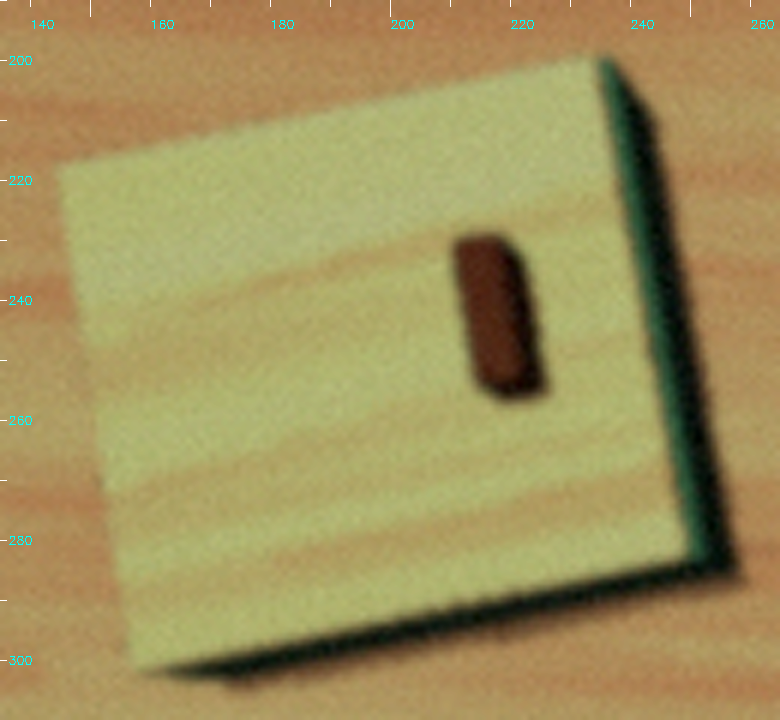

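View pics/dish_s.png

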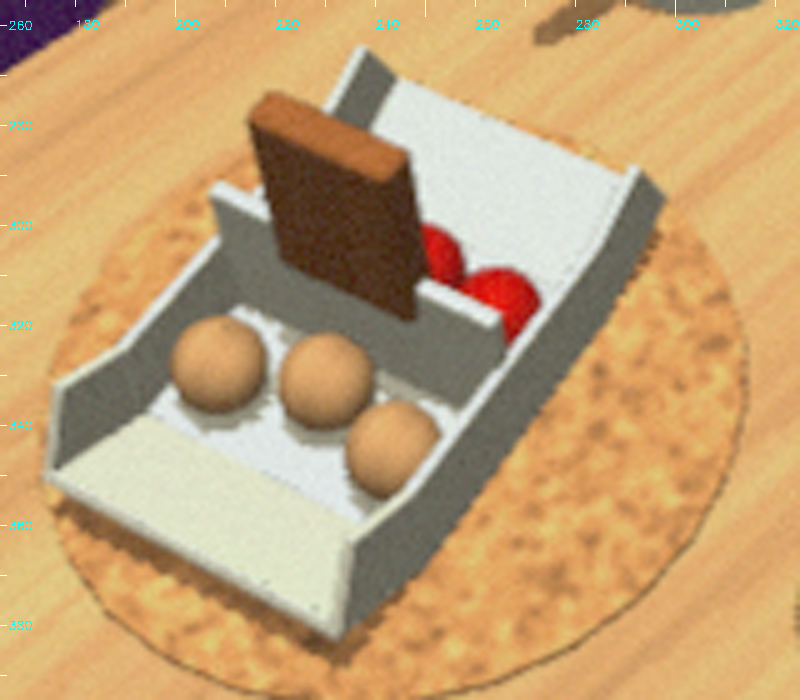

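```bash
cat > h.py <<'E'
import numpy as np,cv2
from plant import imaging
C={n:imaging.camera_params(n) for n in("scene","top")}
def ray(n,u,v,z):
    c=C[n];T=c['T'];d=T[:3,:3]@np.array([(u-c['cx'])/c['fx'],(v-c['cy'])/c['fy'],1]);o=T[:3,3]
    return o+d*(z-o[2])/d[2]
def cloud(n,D):
    c=C[n];v,u=np.mgrid[:480,:640]
    P=np.stack([(u-c['cx'])/c['fx']*D,(v-c['cy'])/c['fy']*D,D],-1)
    return P@c['T'][:3,:3].T+c['T'][:3,3]
def proj(n,p):
    c=C[n];q=c['T'][:3,:3].T@(np.array(p)-c['T'][:3,3]);return q[0]/q[2]*c['fx']+c['cx'],q[1]/q[2]*c['fy']+c['cy']
def rect(P):
    return cv2.minAreaRect(P.astype(np.float32))
E
python3 - <<'E'
from h import *
import cv2
for n in("top","scene"):
    D=np.load(n+"0.npy");P=cloud(n,D);z=P[...,2];ok=D>0
    print(n,'table z',np.median(z[ok&(abs(z)<15)]))
    def sel(x0,x1,y0,y1,z0,z1):return P[ok&(P[...,0]>x0)&(P[...,0]<x1)&(P[...,1]>y0)&(P[...,1]<y1)&(z>z0)&(z<z1)]
    lid=sel(200,600,50,400,70,86);print('lid',rect(lid[:,:2]),len(lid),np.median(lid[:,2]))
    pl=sel(200,600,50,400,100,120);print('pull',rect(pl[:,:2]),len(pl),np.median(pl[:,2]))
    hd=sel(200,450,-400,-150,113,126);print('handle',rect(hd[:,:2]),len(hd),np.median(hd[:,2]))
    ds=sel(200,450,-400,-150,18,60);print('dish',rect(ds[:,:2]),len(ds))
print("handle top",ray("top",420.7,249.7,119),ray("scene",230.5,282,119))
for p in[(359.5,241.5),(372,294.5),(461,274),(447,221)]: print('dishcorner',ray("top",*p,38))
for p in[(405,231),(417.5,281.5)]: print('wall',ray("top",*p,64))
for p in[(145,218),(234.5,200),(249.5,283),(156.5,302)]: print('lid',ray("top",*p,78))
for p in[(211,230),(217,229),(223,256),(214,256)]: print('pull',ray("top",*p,110))
a=cv2.imread("pics/top0.png")
for p in[(408,202),(354,257),(463,257),(407,312)]: print('mat',ray("top",*p,4))
for nm,u,v,h in[('log1',306,128,90),('log2',404,114,60),('mug',301,282,95)]:print(nm,ray("top",u,v,h))
E
```

```text
top table z -0.7409399410868218
lid ((470.8363037109375, 155.29847717285156), (160.85008239746094, 173.51300048828125), 13.617316246032715) 7825 77.34318938109311
pull ((480.42022705078125, 112.86614227294922), (45.49591827392578, 16.730627059936523), 14.959030151367188) 249 108.74491015169497
handle ((326.83319091796875, -257.3296203613281), (247.27037048339844, 15.634546279907227), 2.924346685409546) 170 114.17694882323286
dish ((325.5613098144531, -257.9786071777344), (258.9698791503906, 184.8671875), 3.342561721801758) 1728
scene table z 1.0241250490523726
lid ((471.41156005859375, 153.4450225830078), (161.4477996826172, 176.85702514648438), 13.537352561950684) 4929 78.56051254346937
pull ((482.5148010253906, 111.08956146240234), (45.447200775146484, 18.52995491027832), 13.761186599731445) 253 109.02481632342483
handle ((228.9546356201172, -265.813720703125), (13.264741897583008, 52.86854553222656), 86.62165832519531) 181 115.8003582925337
dish ((325.1604309082031, -261.1060485839844), (259.75360107421875, 185.65252685546875), 3.498809337615967) 3097
handle top [ 473.97634713 -24
[... 383 characters left out ...]
   ]
lid [526.14004584 254.39679795  78.        ]
lid [564.63067122  91.13208     78.        ]
lid [411.85272489  54.70284942  78.        ]
lid [373.365544   219.04940902  78.        ]
pull [500.58436939 122.2086116  110.        ]
pull [502.65793131 111.75154612 110.        ]
pull [455.03787675  98.00441308 110.        ]
pull [454.61030505 113.71074886 110.        ]
mat [ 589.36478759 -243.22254694    4.        ]
mat [ 474.54703457 -136.32145306    4.        ]
mat [ 480.39136    -350.81651226    4.        ]
mat [ 370.09842885 -240.31822099    4.        ]
log1 [704.06120697 -37.24877861  90.        ]
log2 [ 751.16172029 -225.95299314   60.        ]
mug [414.82103084 -38.61452208  95.        ]
```

```bash
python3 - <<'E'
from h import *
from plant import r
print([m for m in dir(r) if not m.startswith('_')])
for n in("top","scene"):
    D=np.load(n+"0.npy");P=cloud(n,D);z=P[...,2];ok=D>0
    def sel(x0,x1,y0,y1,z0,z1):return P[ok&(P[...,0]>x0)&(P[...,0]<x1)&(P[...,1]>y0)&(P[...,1]<y1)&(z>z0)&(z<z1)]
    hd=sel(420,540,-300,-190,114,126);print(n,'handle',rect(hd[:,:2]),len(hd),np.median(hd[:,2]),hd[:,:2].mean(0))
    ds=sel(385,560,-345,-135,20,60);print('dish',rect(ds[:,:2]),len(ds))
    wl=sel(400,540,-270,-210,60,68);print('wall',rect(wl[:,:2]),len(wl))
    # box walls below lid, in box axes
    a=np.radians(13.6);ex=np.array([np.cos(a),np.sin(a)]);ey=np.array([-np.sin(a),np.cos(a)])
    w=sel(300,650,20,300,15,66)
    X=(w[:,:2]-[471,154.4])@ex;Y=(w[:,:2]-[471,154.4])@ey
    h,e=np.histogram(Y,bins=np.arange(-130,131,4));print('Y',[(int(b),int(c)) for b,c in zip(e,h) if c>15])
    h,e=np.histogram(X,bins=np.arange(-130,131,4));print('X',[(int(b),int(c)) for b,c in zip(e,h) if c>15])
    l=sel(300,650,20,300,70,86);X=(l[:,:2]-[471,154.4])@ex;Y=(l[:,:2]-[471,154.4])@ey;print(np.percentile(X,[.5,99.5]),np.percentile(Y,[.5,99.5]))
b=cv2.imread("pics/scene0.png")[130:250,325:465];b=cv2.resize(b,None,fx=5,fy=5,interpolation=cv2.INTER_CUBIC)
cv2.imwrite("pics/box_s.png",np.clip(b*2.0,0,255).astype('uint8'))
E
```

```text
['PlanningError', 'grasp_offset', 'observe']
top handle ((474.3486633300781, -243.54190063476562), (49.6358642578125, 13.793225288391113), 14.017763137817383) 227 117.72586200164778 [ 473.86821136 -243.13139543]
dish ((474.4464111328125, -243.6028594970703), (108.22307586669922, 179.79881286621094), 14.374693870544434) 2369
wall ((473.41754150390625, -241.45550537109375), (102.68144989013672, 10.534643173217773), 14.354707717895508) 118
Y [(-86, 313)]
X [(-82, 280)]
[-79.83910925  78.50718631] [-83.26170797  86.30100584]
scene handle ((476.013916015625, -246.03219604492188), (51.03688430786133, 14.937318801879883), 14.56545639038086) 317 119.6457305154521 [ 477.91302935 -246.90123215]
dish ((475.6878967285156, -246.035400390625), (109.81135559082031, 179.97927856445312), 14.40623950958252) 4721
wall ((476.1098937988281, -247.73953247070312), (104.73139190673828, 13.919625282287598), 16.971755981445312) 243
Y [(-90, 1463), (-86, 255)]
X [(-82, 23), (-78, 39), (-74, 38), (-70, 37), (-66, 48), (-62, 38), (-58, 39), (-54, 40), (-50, 41), (-46, 40), (-42, 42), (-38, 40), (-34, 41), (-30, 41), (-26, 45), (-22, 44), (-18, 37), (-14, 44), (-10, 45), (-6, 38), (-2, 44), (2, 45), (6, 42), (10, 46), (14, 37), (18, 44), (22, 47), (26, 42), (30, 47), (34, 43), (38, 43), (42, 46), (46, 40), (50, 45), (54, 48), (58, 48), (62, 45), (66, 46), (70, 44), (74, 48), (78, 496)]
[-78.50031526  80.0590551 ] [-87.81475553  84.74817678]
```

View pics/box_s.png

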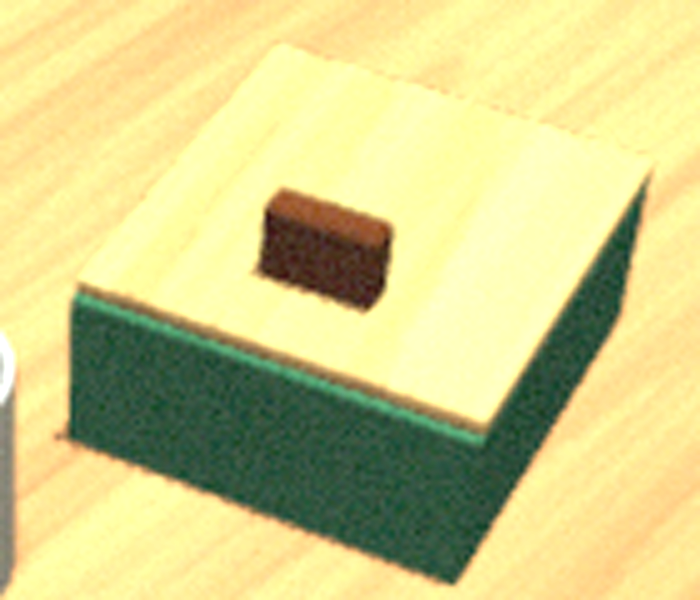

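```bash
python3 -m pendant '[[0.0156,0.0376,0,0,0,-0.0117],[0.0156,0.0376,0,0,0,-0.0117],[0.0156,0.0376,0,0,0,-0.0117],[0.0156,0.0376,0,0,0,-0.0117],[0.0156,0.0376,0,0,0,-0.0117],[0.0156,0.0376,0,0,0,-0.0117],[0.0156,0.0376,0,0,0,-0.0117],[0.0156,0.0376,0,0,0,-0.0117],[0.0156,0.0376,0,0,0,-0.0117]]' 0.093
python3 -m pendant '[[0.0156,0.0376,0,0,0,0],[0.0156,0.0376,0,0,0,0],[0.0156,0.0376,0,0,0,0],[0.0156,0.0376,0,0,0,0],[0.0156,0.0376,0,0,0,0],[0.0156,0.0376,0,0,0,0],[0.0156,0.0376,0,0,0,0],[0.0156,0.0376,0,0,0,0],[0.0156,0.0376,0,0,0,0]]' 0.093
```

```text
time_s: 0.85
position: [340.4, -225.4, 218.3]
ee_rot: [[0.231, -0.973, -0.0], [-0.973, -0.231, 0.0], [-0.0, 0.0, -1.0]]
ft_force: [0.2, -0.2, -0.5]
opening: 92.6
time_s: 1.6
position: [480.9, 113.3, 218.3]
ee_rot: [[0.233, -0.973, -0.0], [-0.973, -0.233, -0.0], [0.0, 0.0, -1.0]]
ft_force: [0.4, -1.1, 0.3]
opening: 93.0
```

```bash
python3 -m pendant '[[0,0,-0.035,0,0,0],[0,0,-0.035,0,0,0],[0,0,-0.035,0,0,0],[0,0,-0.02,0,0,0],[0,0,-0.009,0,0,0],[0,0,0,0,0,0]]' 0.093
python3 -m pendant '[[0,0,0,0,0,0],[0,0,0,0,0,0],[0,0,0,0,0,0],[0,0,0,0,0,0],[0,0,0,0,0,0]]' 0.0
```

```text
time_s: 2.1
position: [478.6, 110.9, 81.9]
ee_rot: [[0.232, -0.973, -0.005], [-0.973, -0.232, -0.001], [-0.001, 0.005, -1.0]]
ft_force: [0.5, 0.2, 0.9]
opening: 93.2
time_s: 2.52
position: [481.7, 111.2, 85.9]
ee_rot: [[0.232, -0.973, 0.002], [-0.973, -0.232, 0.0], [0.0, -0.002, -1.0]]
ft_force: [0.1, 0.0, 0.2]
opening: 64.1
```

```bash
python3 -m pendant '[[0,0,0,0,0,0],[0,0,0,0,0,0],[0,0,0,0,0,0],[0,0,0,0,0,0],[0,0,0,0,0,0],[0,0,0,0,0,0],[0,0,0,0,0,0],[0,0,0,0,0,0],[0,0,0,0,0,0]]' 0.0
```

```text
time_s: 3.27
position: [480.8, 111.2, 84.6]
ee_rot: [[0.232, -0.973, -0.0], [-0.973, -0.232, 0.0], [-0.0, 0.0, -1.0]]
ft_force: [0.3, -0.2, -0.4]
opening: 15.7
```

```bash
python3 -m pendant '[[-0.0033,0.0136,0,0,0,0],[-0.0033,0.0136,0,0,0,0],[-0.0033,0.0136,0,0,0,0],[-0.0033,0.0136,0,0,0,0],[-0.0033,0.0136,0,0,0,0],[-0.0033,0.0136,0,0,0,0],[-0.0033,0.0136,0,0,0,0],[-0.0033,0.0136,0,0,0,0],[-0.0033,0.0136,0,0,0,0],[-0.0033,0.0136,0,0,0,0]]' 0.0
python3 -m pendant '[[-0.0005,0.0019,0,0,0,0],[-0.0005,0.0019,0,0,0,0],[-0.0005,0.0019,0,0,0,0],[0,0,0,0,0,0]]' 0.0
```

```text
time_s: 4.1
position: [447.6, 247.3, 84.6]
ee_rot: [[0.232, -0.973, -0.0], [-0.973, -0.232, -0.001], [0.001, 0.0, -1.0]]
ft_force: [1.2, -2.5, 1.0]
opening: 15.5
time_s: 4.43
position: [446.3, 252.6, 84.6]
ee_rot: [[0.232, -0.973, -0.0], [-0.973, -0.232, 0.0], [-0.0, 0.0, -1.0]]
ft_force: [-1.2, 0.6, -0.8]
opening: 15.7
```

```bash
python3 -m pendant '[[-0.0004,0.0016,0,0,0,0],[-0.0004,0.0016,0,0,0,0],[0,0,0,0,0,0]]' 0.0
python3 -m pendant '[[-0.0004,0.0016,0,0,0,0],[0,0,0,0,0,0],[0,0,0,0,0,0]]' 0.0
```

```text
time_s: 4.68
position: [445.8, 254.6, 84.6]
ee_rot: [[0.232, -0.973, 0.0], [-0.973, -0.232, -0.002], [0.002, 0.0, -1.0]]
ft_force: [1.0, -6.5, 1.3]
opening: 15.8
time_s: 4.93
position: [445.8, 254.7, 84.6]
ee_rot: [[0.231, -0.973, 0.0], [-0.973, -0.231, -0.005], [0.005, 0.001, -1.0]]
ft_force: [1.8, -14.3, 3.0]
opening: 16.0
```

```bash
python3 -m pendant '[[0.0004,-0.0016,0,0,0,0],[0,0,0,0,0,0],[0,0,0,0,0,0]]' 0.0
python3 -m pendant '[[0,0,0,0,0,0],[0,0,0,0,0,0],[0,0,0,0,0,0],[0,0,0,0,0,0],[0,0,0,0,0,0],[0,0,0,0,0,0]]' 0.06
python3 -m pendant '[[0,0,0.015,0,0,0],[0,0,0.03,0,0,0],[0,0,0.035,0,0,0],[0,0,0.035,0,0,0],[0,0,0.035,0,0,0],[0,0,0,0,0,0]]' 0.093
python3 - <<'E'
from h import *
p,d=imaging.get_image("top");cv2.imwrite("pics/top1.png",p[:,:,::-1])
# mat circle fit from initial images
for n in("top","scene"):
    a=cv2.imread(f"pics/{n}0.png")
    best=None
    g=cv2.GaussianBlur(a,(3,3),0).astype(float)
    def col(cx,cy,R,th):
        out=[]
        for t in th:
            u,v=proj(n,[cx+R*np.cos(t),cy+R*np.sin(t),4]);out.append(cv2.getRectSubPix(g.astype(np.float32),(1,1),(float(u),float(v)))[0,0])
        return np.array(out)
    th=np.linspace(0,2*np.pi,180,endpoint=False)
    for cx in np.arange(468,490,1.):
        for cy in np.arange(-255,-233,1.):
            s=np.abs(col(cx,cy,113,th)-col(cx,cy,107,th)).sum(1);s=np.median(s)*0+np.mean(np.minimum(s,40))
            if best is None or s>best[0]:best=(s,cx,cy)
    print(n,best)
E
```

```text
time_s: 5.18
position: [445.8, 254.6, 84.6]
ee_rot: [[0.232, -0.973, 0.0], [-0.973, -0.232, -0.002], [0.002, 0.0, -1.0]]
ft_force: [0.2, -7.5, 2.0]
opening: 15.9
time_s: 5.68
position: [445.5, 256.2, 84.7]
ee_rot: [[0.232, -0.973, 0.0], [-0.973, -0.232, 0.0], [-0.0, -0.0, -1.0]]
ft_force: [0.1, 0.2, 0.3]
opening: 51.0
time_s: 6.18
position: [448.8, 257.7, 243.3]
ee_rot: [[0.233, -0.973, 0.011], [-0.973, -0.233, 0.005], [-0.002, -0.012, -1.0]]
ft_force: [1.1, 1.1, 2.0]
opening: 90.4
top (np.float32(22.13875), np.float64(480.0), np.float64(-241.0))
scene (np.float32(33.400105), np.float64(485.0), np.float64(-247.0))
```

View pics/top1.png

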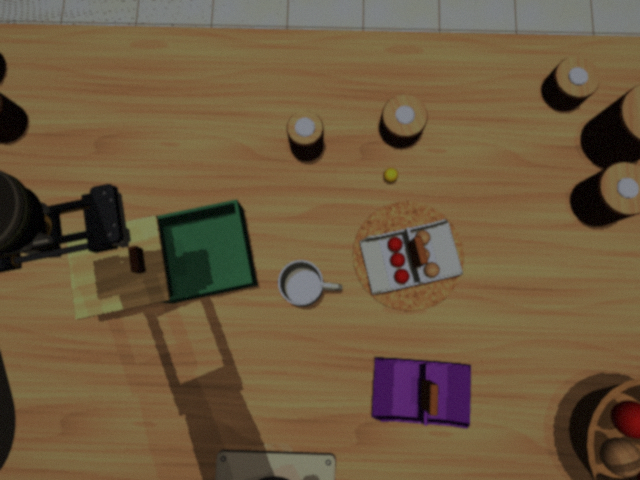

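```bash
python3 -m pendant '[[0.0023,-0.0385,0,0,0,0.002],[0.0023,-0.0385,0,0,0,0.002],[0.0023,-0.0385,0,0,0,0.002],[0.0023,-0.0385,0,0,0,0.002],[0.0023,-0.0385,0,0,0,0.002],[0.0023,-0.0385,0,0,0,0.002],[0.0023,-0.0385,0,0,0,0.002],[0.0023,-0.0385,0,0,0,0.002]]' 0.093
python3 -m pendant '[[0.0023,-0.0385,0,0,0,0],[0.0023,-0.0385,0,0,0,0],[0.0023,-0.0385,0,0,0,0],[0.0023,-0.0385,0,0,0,0],[0.0023,-0.0385,0,0,0,0],[0,0,0,0,0,0],[0,0,0,0,0,0],[0,0,0,0,0,0]]' 0.093
```

```text
time_s: 6.9
position: [463.0, -53.6, 233.3]
ee_rot: [[0.248, -0.969, -0.001], [-0.969, -0.248, 0.0], [-0.001, 0.001, -1.0]]
ft_force: [0.2, 0.3, 0.7]
opening: 92.8
time_s: 7.57
position: [474.8, -244.0, 233.2]
ee_rot: [[0.247, -0.969, -0.002], [-0.969, -0.247, 0.002], [-0.002, 0.001, -1.0]]
ft_force: [-0.5, -0.3, -0.5]
opening: 92.9
```

```bash
python3 -m pendant '[[0,0,-0.02,0,0,0],[0,0,-0.02,0,0,0],[0,0,-0.02,0,0,0],[0,0,-0.02,0,0,0],[0,0,-0.02,0,0,0],[0,0,-0.02,0,0,0],[0,0,-0.02,0,0,0],[0,0,-0.013,0,0,0],[0,0,0,0,0,0],[0,0,0,0,0,0]]' 0.045
python3 -m pendant '[[0,0,0,0,0,0],[0,0,0,0,0,0],[0,0,0,0,0,0],[0,0,0,0,0,0],[0,0,0,0,0,0],[0,0,0,0,0,0],[0,0,0,0,0,0],[0,0,0,0,0,0]]' 0.0
python3 -c "
from h import *
p,d=imaging.get_image('scene');cv2.imwrite('pics/s2.png',p[:,:,::-1])"
```

```text
time_s: 8.4
position: [475.1, -243.2, 81.2]
ee_rot: [[0.249, -0.968, -0.001], [-0.968, -0.249, 0.001], [-0.001, 0.001, -1.0]]
ft_force: [-0.6, 0.0, 0.6]
opening: 45.1
time_s: 9.07
position: [475.7, -244.8, 82.2]
ee_rot: [[0.248, -0.969, 0.001], [-0.969, -0.248, -0.0], [0.001, -0.001, -1.0]]
ft_force: [-1.6, 0.5, 5.8]
opening: 13.5
```

View pics/s2.png

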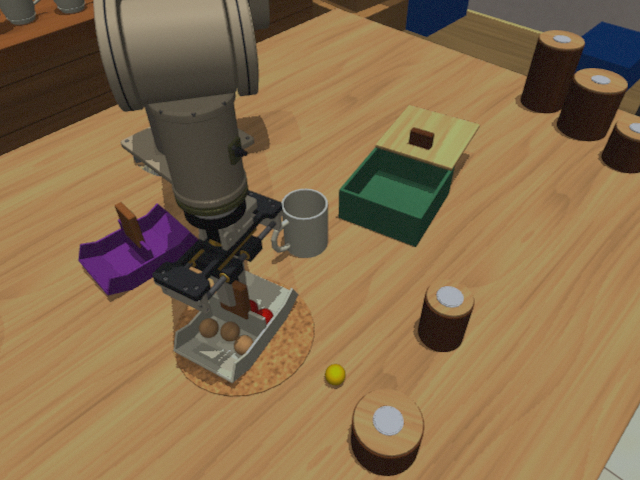

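```bash
python3 -m pendant '[[0,0,0,0,0,0],[0,0,0.004,0,0,0],[0,0,0.01,0,0,0],[0,0,0.018,0,0,0],[0,0,0.025,0,0,0],[0,0,0.03,0,0,0],[0,0,0.03,0,0,0],[0,0,0.025,0,0,0],[0,0,0.018,0,0,0],[0,0,0.01,0,0,0]]' 0.0
python3 -c "
from h import *
p,d=imaging.get_image('scene');cv2.imwrite('pics/s3.png',p[:,:,::-1])"
```

```text
time_s: 9.95
position: [476.0, -244.9, 254.8]
ee_rot: [[0.248, -0.969, 0.003], [-0.969, -0.248, -0.002], [0.002, -0.002, -1.0]]
ft_force: [-0.2, -0.5, -4.2]
opening: 13.7
```

View pics/s3.png

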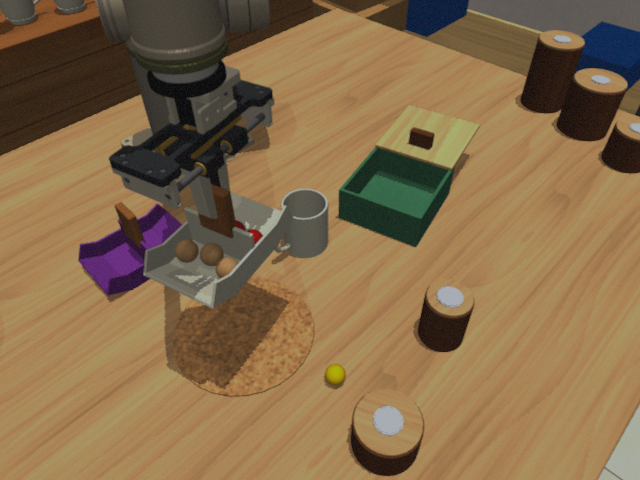

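```bash
python3 -m pendant '[[0.0005,0.006,0,0,0,-0.0014],[0.0012,0.014,0,0,0,-0.0014],[0.002,0.022,0,0,0,-0.0014],[0.0027,0.03,0,0,0,-0.0014],[0.0032,0.0358,0,0,0,-0.0014],[0.0032,0.0358,0,0,0,-0.0014],[0.0032,0.0358,0,0,0,-0.0014],[0.0032,0.0358,0,0,0,-0.0014],[0.0025,0.028,0,0,0,-0.0014],[0.0016,0.018,0,0,0,-0.0014]]' 0.0
python3 -m pendant '[[0.0008,0.009,-0.003,0,0,0],[0.0003,0.004,-0.006,0,0,0],[0,0,-0.01,0,0,0],[0,0,-0.014,0,0,0],[0,0,-0.014,0,0,0],[0,0,-0.010,0,0,0],[0,0,-0.004,0,0,0],[0,0,0,0,0,0],[0,0,0,0,0,0]]' 0.0
python3 - <<'E'
from h import *
for n in("top","scene"):
    p,d=imaging.get_image(n);cv2.imwrite(f'pics/{n}4.png',p[:,:,::-1])
E
```

```text
time_s: 10.83
position: [497.1, 20.2, 249.0]
ee_rot: [[0.236, -0.972, -0.004], [-0.972, -0.236, 0.001], [-0.002, 0.004, -1.0]]
ft_force: [-0.1, -1.0, -4.6]
opening: 14.2
time_s: 11.58
position: [499.7, 29.1, 190.5]
ee_rot: [[0.233, -0.972, -0.001], [-0.972, -0.233, -0.0], [-0.0, 0.001, -1.0]]
ft_force: [-0.2, 0.3, -4.2]
opening: 13.7
```

View pics/top4.png

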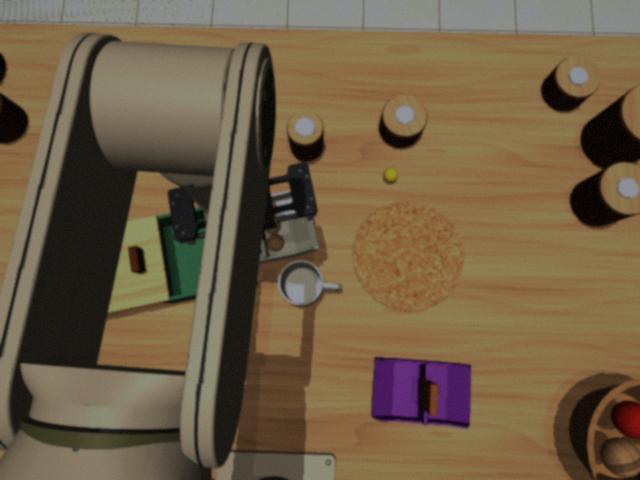

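View pics/scene4.png

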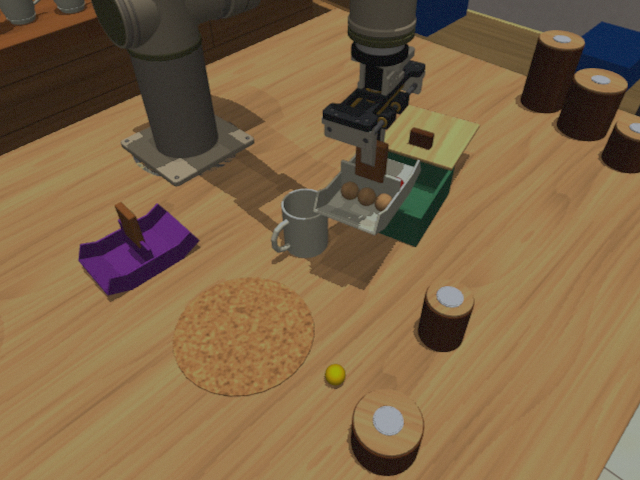

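```bash
python3 -m pendant '[[-0.0008,0.0035,0,-0.0566,-0.0137,0],[-0.0008,0.0035,0,-0.0566,-0.0137,0],[-0.0008,0.0035,0,-0.0566,-0.0137,0],[-0.001,0.0042,0,-0.0566,-0.0137,0],[-0.001,0.0042,0,-0.0566,-0.0137,0],[-0.001,0.0042,0,-0.0566,-0.0137,0],[0,0,0,0,0,0],[0,0,0,0,0,0],[0,0,0,0,0,0]]' 0.0
python3 - <<'E'
from h import *
from plant import r
p,d=imaging.get_image('scene');cv2.imwrite('pics/scene5.png',p[:,:,::-1]);print(np.round(r.observe()['joint_positions'],1))
E
```

```text
time_s: 12.43
position: [494.8, 53.1, 191.2]
ee_rot: [[0.22, -0.972, 0.081], [-0.914, -0.235, -0.331], [0.341, -0.001, -0.94]]
ft_force: [0.3, -0.7, -5.4]
opening: 13.9
[ 15.   -7.  105.  -20.1  82.9  94.2]
```

View pics/scene5.png

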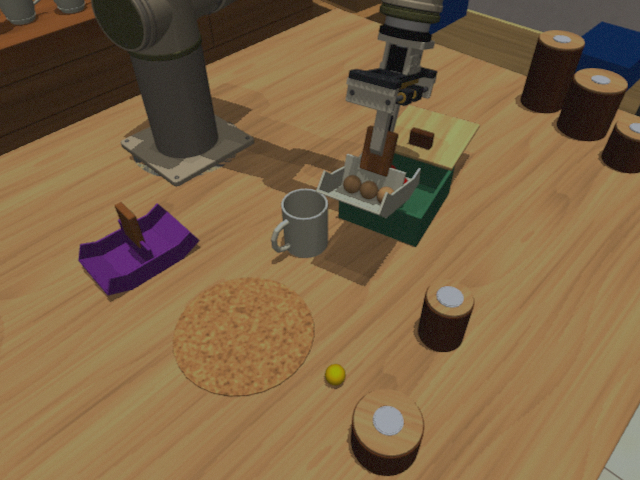

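```bash
python3 -m pendant '[[-0.0009,0.0036,0,-0.0424,-0.0103,0],[-0.0009,0.0036,0,-0.0424,-0.0103,0],[-0.0009,0.0036,0,-0.0424,-0.0103,0],[-0.0009,0.0036,0,-0.0424,-0.0103,0],[-0.001,0.004,0.0017,-0.0424,-0.0103,0],[-0.001,0.004,0.0017,-0.0424,-0.0103,0],[-0.001,0.004,0.0017,-0.0424,-0.0103,0],[-0.001,0.004,0.0017,-0.0424,-0.0103,0],[0,0,0,0,0,0]]' 0.0
python3 -m pendant '[[-0.001,0.0043,0.001,-0.0424,-0.0103,0],[-0.001,0.0043,0.001,-0.0424,-0.0103,0],[-0.001,0.0043,0.001,-0.0424,-0.0103,0],[-0.001,0.0043,0.001,-0.0424,-0.0103,0],[-0.001,0.0043,0,-0.0424,-0.0103,0],[-0.001,0.0043,0,-0.0424,-0.0103,0],[-0.001,0.0043,0,-0.0424,-0.0103,0],[0,0,0,0,0,0],[0,0,0,0,0,0]]' 0.0
python3 - <<'E'
from h import *
from plant import r
for n in("top","scene"):
  p,d=imaging.get_image(n);cv2.imwrite(f'pics/{n}6.png',p[:,:,::-1])
print(np.round(r.observe()['joint_positions'],1))
E
```

```text
time_s: 13.23
position: [486.6, 83.7, 196.8]
ee_rot: [[0.18, -0.972, 0.151], [-0.744, -0.235, -0.625], [0.643, 0.0, -0.766]]
ft_force: [-0.2, 0.4, -5.3]
opening: 13.7
time_s: 13.98
position: [480.1, 113.0, 200.8]
ee_rot: [[0.126, -0.972, 0.197], [-0.524, -0.234, -0.819], [0.842, 0.0, -0.539]]
ft_force: [0.4, -0.4, -4.7]
opening: 13.9
[ 41.1  15.   97.6 -49.1  98.8 124.2]
```

View pics/scene6.png

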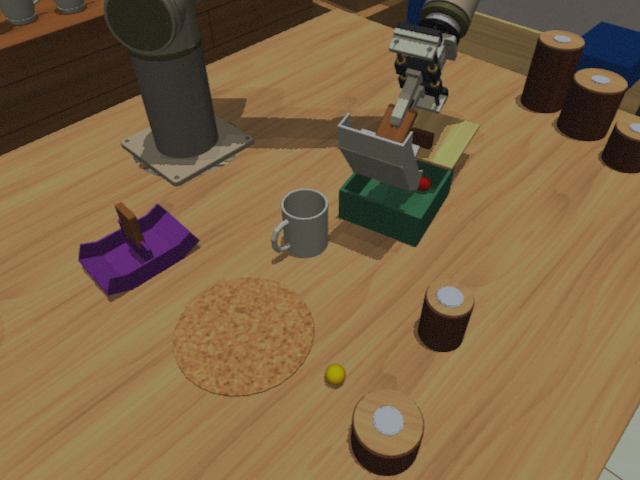

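View pics/top6.png

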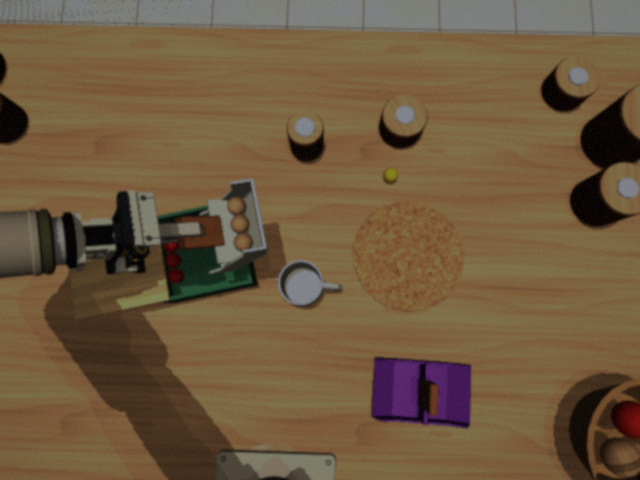

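```bash
python3 -m pendant '[[0.0007,-0.003,0.002,0.0339,0.0082,0],[0.0014,-0.0058,0.003,0.0678,0.0164,0],[0.0014,-0.0058,0.003,0.0678,0.0164,0],[0.0014,-0.0058,0.003,0.0678,0.0164,0],[0.0014,-0.0058,0.003,0.0678,0.0164,0],[0.0014,-0.0058,0.003,0.0678,0.0164,0],[0.0014,-0.0058,0.003,0.0678,0.0164,0],[0.0014,-0.0058,0.003,0.0678,0.0164,0],[0.0014,-0.0058,0.003,0.0678,0.0164,0],[0.0014,-0.0058,0.003,0.0678,0.0164,0]]' 0.0
python3 -m pendant '[[0.0014,-0.0058,0.003,0.0678,0.0164,0],[0.0014,-0.0058,0.003,0.0678,0.0164,0],[0.0014,-0.0058,0.003,0.0678,0.0164,0],[0.001,-0.004,0.003,0.0509,0.0123,0],[0.0006,-0.0025,0.002,0.0339,0.0082,0],[0.0006,-0.0025,0,0.0170,0.0041,0],[0,0,0,0,0,0],[0,0,0,0,0,0]]' 0.0
python3 - <<'E'
from h import *
from plant import r
for n in("top","scene"):
  p,d=imaging.get_image(n);cv2.imwrite(f'pics/{n}7.png',p[:,:,::-1])
# mat from now-clear view
for n in("top","scene"):
    g=cv2.GaussianBlur(cv2.imread(f"pics/{n}7.png"),(5,5),0).astype(np.float32)
    th=np.linspace(0,2*np.pi,120,endpoint=False);best=[]
    def col(cx,cy,R):
        T=C[n]['T'];P=np.stack([cx+R*np.cos(th),cy+R*np.sin(th),0*th+4],1)
        q=(P-T[:3,3])@T[:3,:3];u=q[:,0]/q[:,2]*C[n]['fx']+C[n]['cx'];v=q[:,1]/q[:,2]*C[n]['fy']+C[n]['cy']
        return cv2.remap(g,u.astype(np.float32)[None],v.astype(np.float32)[None],1)[0]
    for cx in np.arange(466,494,1.):
        for cy in np.arange(-258,-230,1.):
            best.append((np.abs(col(cx,cy,113.5).mean(0)-col(cx,cy,106.5).mean(0)).sum(),cx,cy))
    best.sort();print(n,np.mean(best[-8:],0),best[-1])
    c=cv2.imread(f"pics/{n}7.png")
    hsv=cv2.cvtColor(cv2.GaussianBlur(c,(9,9),0),cv2.COLOR_BGR2HSV)
E
```

```text
time_s: 14.92
position: [493.5, 57.2, 232.3]
ee_rot: [[0.219, -0.972, 0.082], [-0.918, -0.234, -0.321], [0.331, -0.005, -0.944]]
ft_force: [-0.1, 0.0, -4.1]
opening: 13.9
time_s: 15.58
position: [499.3, 30.9, 244.6]
ee_rot: [[0.232, -0.973, 0.007], [-0.972, -0.233, -0.027], [0.028, -0.001, -1.0]]
ft_force: [-0.4, -0.2, -4.5]
opening: 13.7
top [  24.89133739  480.5        -241.        ] (np.float32(25.498474), np.float64(480.0), np.float64(-241.0))
scene [  36.12448406  484.75       -246.625     ] (np.float32(37.2249), np.float64(485.0), np.float64(-247.0))
```

View pics/scene7.png

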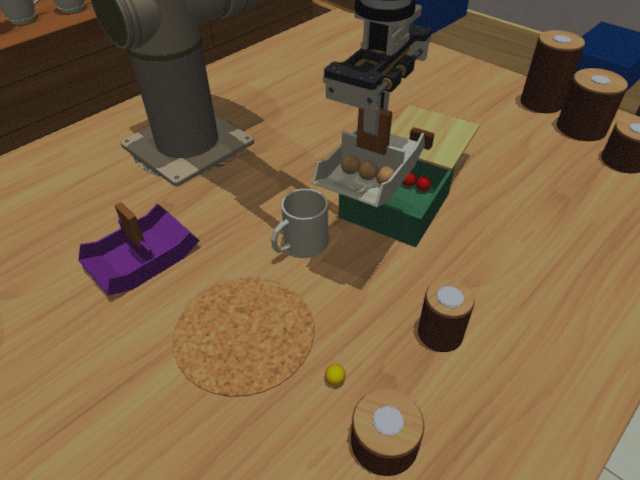

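```bash
python3 -m pendant '[[-0.0004,-0.006,0.001,0.0089,0.0022,0],[-0.0009,-0.014,0.001,0.0089,0.0022,0],[-0.0013,-0.022,0.001,0.0089,0.0022,0],[-0.0018,-0.030,0,0,0,0],[-0.0022,-0.036,0,0,0,0],[-0.0022,-0.036,0,0,0,0],[-0.0022,-0.036,0,0,0,0],[-0.0022,-0.036,0,0,0,0],[-0.0017,-0.028,0,0,0,0],[-0.0011,-0.018,0,0,0,0]]' 0.0
python3 -m pendant '[[-0.0006,-0.009,-0.003,0,0,0],[-0.0002,-0.004,-0.008,0,0,0],[0,0,-0.014,0,0,0],[0,0,-0.018,0,0,0],[0,0,-0.02,0,0,0],[0,0,-0.018,0,0,0],[0,0,-0.014,0,0,0],[0,0,-0.008,0,0,0],[0,0,-0.004,0,0,0],[0,0,0,0,0,0]]' 0.0
```

```text
time_s: 16.52
position: [482.8, -233.0, 247.2]
ee_rot: [[0.233, -0.972, -0.0], [-0.972, -0.233, -0.001], [0.001, 0.0, -1.0]]
ft_force: [0.6, 0.5, -4.0]
opening: 13.9
time_s: 17.35
position: [482.4, -242.1, 139.3]
ee_rot: [[0.235, -0.972, -0.001], [-0.972, -0.235, 0.002], [-0.002, 0.001, -1.0]]
ft_force: [-0.6, -0.3, -4.5]
opening: 14.0
```

```bash
python3 -m pendant '[[0,-0.0005,-0.005,0,0,0],[0,-0.0005,-0.01,0,0,0],[0,-0.0005,-0.012,0,0,0],[0,0,-0.012,0,0,0],[0,0,-0.008,0,0,0],[0,0,-0.005,0,0,0],[0,0,0,0,0,0],[0,0,0,0,0,0]]' 0.0
python3 - <<'E'
from h import *
for n in("top","scene"):
  p,d=imaging.get_image(n);cv2.imwrite(f'pics/{n}8.png',p[:,:,::-1])
b=cv2.imread("pics/scene8.png")[240:400,140:340];cv2.imwrite("pics/c8.png",np.clip(cv2.resize(b,None,fx=4,fy=4,interpolation=2)*1.4,0,255).astype('uint8'))
E
```

```text
time_s: 18.02
position: [482.4, -244.7, 88.0]
ee_rot: [[0.234, -0.972, -0.0], [-0.972, -0.234, 0.001], [-0.001, 0.0, -1.0]]
ft_force: [0.6, -0.3, -3.7]
opening: 13.6
```

View pics/c8.png

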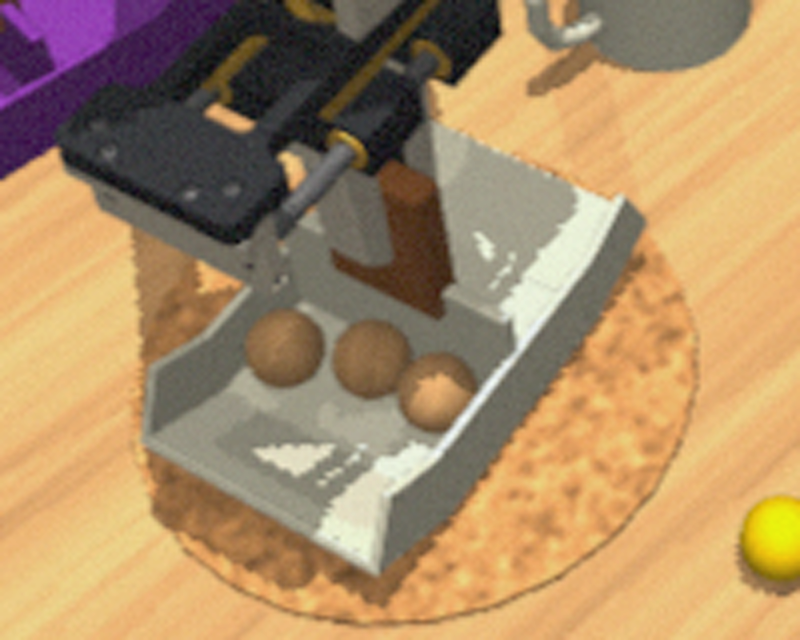

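```bash
python3 -m pendant '[[0,0.0005,-0.002,0,0,0],[0,0,-0.002,0,0,0],[0,0,-0.001,0,0,0],[0,0,0,0,0,0],[0,0,0,0,0,0]]' 0.0
python3 -m pendant '[[0,0,-0.001,0,0,0],[0,0,0,0,0,0]]' 0.0
```

```text
time_s: 18.53
position: [482.6, -244.3, 83.4]
ee_rot: [[0.234, -0.972, 0.0], [-0.972, -0.234, 0.0], [-0.0, -0.0, -1.0]]
ft_force: [-0.8, -0.4, -4.7]
opening: 14.0
time_s: 18.7
position: [482.7, -244.3, 82.3]
ee_rot: [[0.234, -0.972, 0.0], [-0.972, -0.234, 0.0], [-0.0, -0.0, -1.0]]
ft_force: [0.3, -0.4, -4.1]
opening: 13.9
```

```bash
python3 -m pendant '[[0,0,-0.001,0,0,0],[0,0,0,0,0,0]]' 0.0
python3 -m pendant '[[0,0,-0.0005,0,0,0],[0,0,0,0,0,0]]' 0.0
```

```text
time_s: 18.87
position: [482.9, -244.3, 82.2]
ee_rot: [[0.234, -0.972, 0.001], [-0.972, -0.234, 0.0], [0.0, -0.001, -1.0]]
ft_force: [-3.3, 1.9, 2.6]
opening: 13.9
time_s: 19.03
position: [482.9, -244.4, 82.2]
ee_rot: [[0.234, -0.972, 0.001], [-0.972, -0.234, 0.0], [0.0, -0.001, -1.0]]
ft_force: [-5.9, 3.6, 7.3]
opening: 13.7
```

```bash
python3 -m pendant '[[0,0,0.0007,0,0,0],[0,0,0,0,0,0]]' 0.0
python3 -m pendant '[[0,0,0,0,0,0],[0,0,0,0,0,0],[0,0,0,0,0,0],[0,0,0,0,0,0],[0,0,0,0,0,0],[0,0,0,0,0,0]]' 0.045
python3 -m pendant '[[0,0,0.01,0,0,0],[0,0,0.025,0,0,0],[0,0,0.035,0,0,0],[0,0,0.035,0,0,0],[0,0,0.035,0,0,0],[0,0,0,0,0,0]]' 0.045
python3 - <<'E'
from h import *
for n in("top","scene"):
  p,d=imaging.get_image(n);cv2.imwrite(f'pics/{n}9.png',p[:,:,::-1])
E
```

```text
time_s: 19.2
position: [483.0, -244.4, 82.2]
ee_rot: [[0.234, -0.972, 0.001], [-0.972, -0.234, 0.0], [0.0, -0.001, -1.0]]
ft_force: [-2.3, 2.2, 4.1]
opening: 14.0
time_s: 19.7
position: [482.7, -244.3, 81.6]
ee_rot: [[0.234, -0.972, 0.0], [-0.972, -0.234, 0.0], [-0.0, -0.0, -1.0]]
ft_force: [-0.4, 0.1, 0.4]
opening: 44.2
time_s: 20.2
position: [486.1, -246.4, 231.4]
ee_rot: [[0.234, -0.972, 0.011], [-0.972, -0.234, -0.007], [0.009, -0.01, -1.0]]
ft_force: [-0.0, 0.8, 1.6]
opening: 44.9
```

View pics/scene9.png

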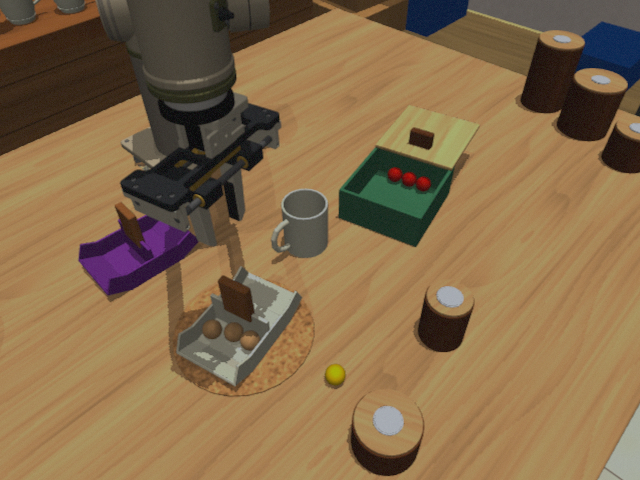

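```bash
python3 -m pendant '[[-0.0028,0.0384,0,0,0,0],[-0.0028,0.0384,0,0,0,0],[-0.0028,0.0384,0,0,0,0],[-0.0028,0.0384,0,0,0,0],[-0.0028,0.0384,0,0,0,0],[-0.0028,0.0384,0,0,0,0],[-0.0028,0.0384,0,0,0,0],[-0.0028,0.0384,0,0,0,0]]' 0.06
python3 -m pendant '[[-0.0028,0.0384,0,0,0,0],[-0.0028,0.0384,0,0,0,0],[-0.0028,0.0384,0,0,0,0],[-0.0028,0.0384,0,0,0,0],[-0.003,0.0384,0,0,0,0],[0,0,0,0,0,0],[0,0,0,0,0,0]]' 0.06
python3 - <<'E'
from h import *
p,d=imaging.get_image("top");cv2.imwrite('pics/top10.png',p[:,:,::-1])
p2,d2=imaging.get_image("scene")
for n,D in(("top",d),("scene",d2)):
    P=cloud(n,D);z=P[...,2];ok=D>0
    def sel(x0,x1,y0,y1,z0,z1):return P[ok&(P[...,0]>x0)&(P[...,0]<x1)&(P[...,1]>y0)&(P[...,1]<y1)&(z>z0)&(z<z1)]
    print(n,'dish',rect(sel(385,570,-345,-135,20,60)[:,:2]),'handle',rect(sel(430,550,-300,-190,114,126)[:,:2]))
cv2.imwrite("pics/c10.png",np.clip(cv2.resize(p[180:330,130:480,::-1],None,fx=2,fy=2,interpolation=2)*1.4,0,255).astype('uint8'))
E
```

```text
time_s: 20.97
position: [458.7, 64.6, 220.0]
ee_rot: [[0.234, -0.972, -0.002], [-0.972, -0.234, 0.0], [-0.001, 0.002, -1.0]]
ft_force: [1.2, -0.1, -0.6]
opening: 59.9
time_s: 21.55
position: [444.5, 256.3, 219.7]
ee_rot: [[0.238, -0.971, -0.003], [-0.971, -0.238, -0.001], [0.0, 0.003, -1.0]]
ft_force: [1.2, -0.5, -0.3]
opening: 59.6
top dish ((481.76568603515625, -243.30657958984375), (108.39307403564453, 180.1820068359375), 13.518141746520996) handle ((481.4740295410156, -243.08863830566406), (50.1170654296875, 14.297794342041016), 13.642064094543457)
scene dish ((483.07122802734375, -245.84304809570312), (109.86377716064453, 180.48428344726562), 13.565377235412598) handle ((483.3891906738281, -245.85833740234375), (49.716007232666016, 14.333881378173828), 13.773022651672363)
```

View pics/c10.png

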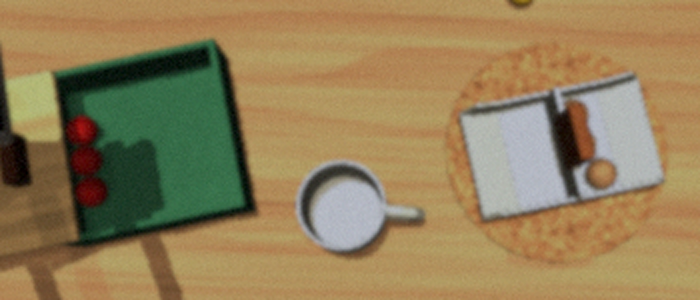

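```bash
python3 -m pendant '[[0,0,-0.03,0,0,0],[0,0,-0.035,0,0,0],[0,0,-0.035,0,0,0],[0,0,-0.02,0,0,0],[0,0,-0.012,0,0,0],[0,0,-0.003,0,0,0],[0,0,0,0,0,0]]' 0.06
python3 -m pendant '[[0,0,0,0,0,0],[0,0,0,0,0,0],[0,0,0,0,0,0],[0,0,0,0,0,0],[0,0,0,0,0,0],[0,0,0,0,0,0],[0,0,0,0,0,0],[0,0,0,0,0,0],[0,0,0,0,0,0],[0,0,0,0,0,0]]' 0.0
```

```text
time_s: 22.23
position: [446.1, 253.8, 86.3]
ee_rot: [[0.232, -0.973, -0.001], [-0.973, -0.232, -0.0], [0.0, 0.001, -1.0]]
ft_force: [-0.2, 0.2, -0.4]
opening: 60.0
time_s: 23.07
position: [446.2, 254.7, 86.7]
ee_rot: [[0.234, -0.972, 0.0], [-0.972, -0.234, -0.0], [0.0, -0.0, -1.0]]
ft_force: [-0.5, -3.1, 2.8]
opening: 15.6
```

Gripped. Now I'll slide it shut along box −y.

```bash
python3 -m pendant '[[0.0033,-0.0136,0,0,0,0],[0.0033,-0.0136,0,0,0,0],[0.0033,-0.0136,0,0,0,0],[0.0033,-0.0136,0,0,0,0],[0.0033,-0.0136,0,0,0,0],[0.0033,-0.0136,0,0,0,0],[0.0033,-0.0136,0,0,0,0],[0.0033,-0.0136,0,0,0,0],[0.0033,-0.0136,0,0,0,0],[0.0033,-0.0136,0,0,0,0]]' 0.0
python3 -m pendant '[[0.0005,-0.0019,0,0,0,0],[0.0005,-0.0019,0,0,0,0],[0.0005,-0.0019,0,0,0,0],[0,0,0,0,0,0],[0,0,0,0,0,0]]' 0.0
python3 -m pendant '[[0.0004,-0.0016,0,0,0,0],[0.0004,-0.0016,0,0,0,0],[0,0,0,0,0,0],[0,0,0,0,0,0]]' 0.0
```

```text
time_s: 23.9
position: [479.2, 118.9, 86.7]
ee_rot: [[0.234, -0.972, 0.001], [-0.972, -0.234, 0.001], [-0.001, -0.001, -1.0]]
ft_force: [1.1, 2.5, 0.8]
opening: 15.9
time_s: 24.32
position: [480.6, 113.4, 86.7]
ee_rot: [[0.234, -0.972, 0.0], [-0.972, -0.234, 0.0], [0.0, -0.0, -1.0]]
ft_force: [-1.2, -1.3, 3.9]
opening: 15.8
time_s: 24.65
position: [481.4, 110.1, 86.7]
ee_rot: [[0.234, -0.972, 0.0], [-0.972, -0.234, 0.0], [-0.0, -0.0, -1.0]]
ft_force: [-1.2, 0.6, 4.3]
opening: 15.9
```

```bash
python3 -m pendant '[[0.0003,-0.0013,0,0,0,0],[0,0,0,0,0,0],[0,0,0,0,0,0]]' 0.0
python3 -m pendant '[[0.0003,-0.0013,0,0,0,0],[0,0,0,0,0,0],[0,0,0,0,0,0]]' 0.0
python3 -m pendant '[[0.0003,-0.0012,0,0,0,0],[0,0,0,0,0,0],[0,0,0,0,0,0]]' 0.0
```

```text
time_s: 24.9
position: [481.7, 108.9, 86.7]
ee_rot: [[0.234, -0.972, 0.0], [-0.972, -0.234, 0.001], [-0.001, -0.001, -1.0]]
ft_force: [-2.0, 2.8, 4.6]
opening: 15.5
time_s: 25.15
position: [481.7, 108.8, 86.7]
ee_rot: [[0.234, -0.972, -0.0], [-0.972, -0.234, 0.003], [-0.003, -0.001, -1.0]]
ft_force: [-4.1, 9.2, 5.4]
opening: 15.7
time_s: 25.4
position: [481.7, 108.8, 86.7]
ee_rot: [[0.235, -0.972, -0.001], [-0.972, -0.235, 0.005], [-0.005, -0.001, -1.0]]
ft_force: [-4.6, 14.9, 5.7]
opening: 15.8
```

```bash
python3 -m pendant '[[-0.0005,0.0018,0,0,0,0],[0,0,0,0,0,0],[0,0,0,0,0,0]]' 0.0
python3 -m pendant '[[0,0,0,0,0,0],[0,0,0,0,0,0],[0,0,0,0,0,0],[0,0,0,0,0,0],[0,0,0,0,0,0],[0,0,0,0,0,0]]' 0.06
python3 -m pendant '[[0,0,0.015,0,0,0],[0,0,0.03,0,0,0],[0,0,0.035,0,0,0],[0,0,0.035,0,0,0],[0,0,0.035,0,0,0],[-0.01,0.03,0.03,0,0,0],[-0.01,0.03,0.03,0,0,0],[-0.01,0.03,0.03,0,0,0],[-0.01,0.03,0.03,0,0,0],[0,0,0,0,0,0]]' 0.06
python3 -m pendant '[[-0.01,0.035,0,0,0,0],[-0.01,0.035,0,0,0,0],[-0.01,0.035,0,0,0,0],[-0.01,0.035,0,0,0,0],[0,0,0,0,0,0],[0,0,0,0,0,0],[0,0,0,0,0,0]]' 0.06
python3 - <<'E'
from h import *
im={n:imaging.get_image(n) for n in("top","scene")}
for n in im:
    p,D=im[n];cv2.imwrite(f'pics/{n}11.png',p[:,:,::-1])
    P=cloud(n,D);z=P[...,2];ok=D>0
    def sel(x0,x1,y0,y1,z0,z1):return P[ok&(P[...,0]>x0)&(P[...,0]<x1)&(P[...,1]>y0)&(P[...,1]<y1)&(z>z0)&(z<z1)]
    for k,a in(('dish',(385,570,-345,-135,20,60)),('lid',(340,620,20,290,70,86)),('pull',(440,520,80,150,100,120))):
        q=sel(*a)
        if len(q):print(n,k,rect(q[:,:2]))
E
```

```text
time_s: 25.65
position: [481.7, 108.9, 86.7]
ee_rot: [[0.234, -0.972, 0.0], [-0.972, -0.234, 0.002], [-0.002, -0.001, -1.0]]
ft_force: [-1.7, 5.9, 5.6]
opening: 15.6
time_s: 26.15
position: [481.8, 107.8, 86.5]
ee_rot: [[0.234, -0.972, 0.0], [-0.972, -0.234, 0.0], [-0.0, -0.0, -1.0]]
ft_force: [0.0, 0.2, 0.7]
opening: 51.2
time_s: 26.98
position: [443.7, 227.3, 358.3]
ee_rot: [[0.238, -0.971, 0.009], [-0.971, -0.238, 0.006], [-0.003, -0.01, -1.0]]
ft_force: [1.0, 0.4, 1.0]
opening: 60.3
time_s: 27.57
position: [403.7, 362.3, 350.8]
ee_rot: [[0.234, -0.972, 0.0], [-0.972, -0.234, -0.001], [0.001, 0.0, -1.0]]
ft_force: [0.6, 0.4, 0.0]
opening: 59.7
top dish ((481.8147277832031, -243.0795440673828), (108.60784912109375, 179.86985778808594), 13.52135181427002)
top lid ((470.7740478515625, 154.08016967773438), (160.32118225097656, 171.3655242919922), 13.549742698669434)
top pull ((481.3763427734375, 109.84198760986328), (45.8096923828125, 16.270774841308594), 13.68588638305664)
scene dish ((483.1209716796875, -245.85598754882812), (110.42615509033203, 179.94964599609375), 13.18966007232666)
scene lid ((471.8445129394531, 151.1575927734375), (161.27597045898438, 174.9603729248047), 13.661690711975098)
scene pull ((483.06683349609375, 106.65260314941406), (45.7972297668457, 18.667850494384766), 16.072589874267578)
```

View pics/scene11.png

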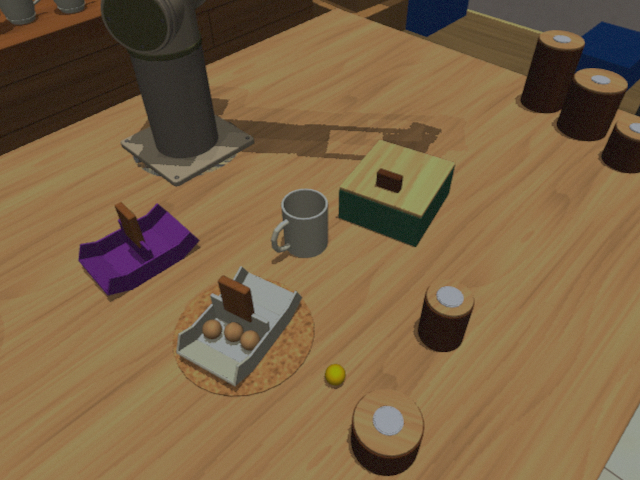

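View pics/top11.png

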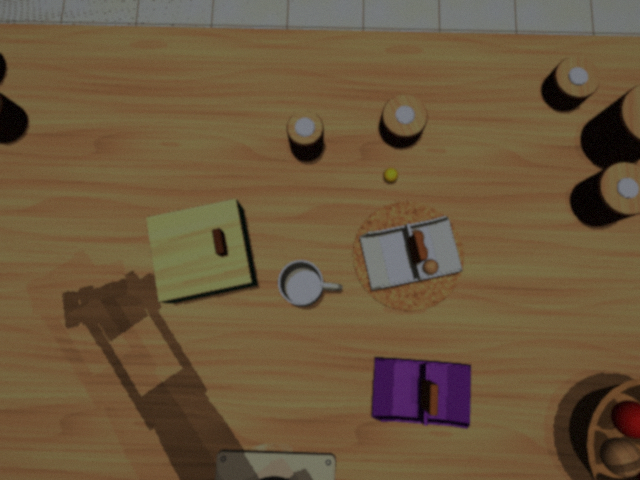

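The lid is shut, with the pull at top (219,242). The dish is level on the mat at top (411,253), and scene (212–249,330) shows three plain balls in it. The mug and both logs are where they started.

```bash
python3 -c "
from plant import job
print(job.sign_off())"
```

```text
the job is handed in; nothing more can be done
None
```

The job is done and handed in at about 27.7 s of the 72 s allowed. I slid the lid open to its stop, picked the dish up by its handle and tipped it about 57° over the box. I then set it back on the mat, let go, and slid the lid shut.

What the last checks showed:
- **Red balls:** all three were in the box in both camera views before I closed the lid.
- **Plain balls:** all three are still in their own compartment.
- **Dish:** it stands level on the mat, about 1 mm off centre when the two cameras are averaged. The cameras disagree with each other by 2–6 mm on dish and mat positions.
- **Lid:** it travelled 150 mm from the open stop and then met the shut stop, with the force rising to about 15 N. After I let go, its measured position matched fully shut to within the cameras' 2–3 mm disagreement.
- **Mug and log candle holders:** they look unmoved by eye, comparing the first and last pictures.
- **Robot:** it is clear of everything, and no force reading between moves went above about 16 N.

No check failed.

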